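Refit the suction filter of the press's vacuum pump

ROBOT

A 6-joint arm with a two-finger parallel gripper is mounted at the origin on the work surface. World frame = base frame: x ahead of the robot, y to its left, z up, the work surface at z = 0. Lengths are in mm, angles in rad, forces in N, time in s.
With the tool pointing down it reaches from about 350 to 975 mm from the base axis. Payload 7.1 kg.
Tool frame: the origin (TCP) lies between the finger pads; the fingertips stand 19 mm ahead of it and the grasp point (between the pads) is the TCP (ctrl.tcp_to_tips is the distance from the TCP to the fingertips, in mm); z points along the fingers, y is the line along which they close (so a half turn about z gives the same grasp; the last joint's range is limited). The gripper opens to 88 mm and grips with 3 to 60 N. Pads are 20 mm wide; open, the fingers measure 115 mm over their backs; the gripper's body (75 mm by 178 mm) begins 61 mm behind the grasp point.
Start: joints at [1.118, 0.423, 1.63, -0, 1.089, -0.019], TCP at [262.669, 567.107, 241.675] pointing down, gripper open.
Joint ranges: [-3, 3], [-0.9, 2.11], [0.09, 2.58], [-1.31, 4.45], [0.11, 2.69], [-2.54, 2.54]. Speed limits (rad/s): [2.39, 2.39, 3.01, 3.14, 3.14, 3.14].

INTERFACE

Orientations are given as a rotation vector (axis times angle).
In Python, from workcell import status, optics, ctrl gives the robot as it stands. The module is installed in compiled form; this text tells all that it offers.
- The arm moves only by the shell command python3 -m inch 'ROWS'. ROWS is JSON, a list that holds one entry, the list of rows, each a list of 7 numbers: the shift along the tool's x, y, z in mm, then the turn, a rotation vector about the tool's x, y, z in rad, then the opening in per cent of the stroke, from 0 (shut) to 100 (fully open). A call has 1 to 20 rows; each row is the pose to reach, as a shift and turn from the pose commanded when the call began, along the tool's axes at that moment; what a row does not reach only later rows make up. A row lasts 1/10 s, in which the tool goes at most 50 mm and 8.59 degrees, less where a joint would pass 70% of its speed; a pose out of reach is approached as far as the arm can. A call with a gripper value outside its range is refused whole. The fingers move at their own pace and stop on an object; the grip force is fixed at half the most. Time passes only in rows, so rows that repeat a pose let the fingers close. It gives the time, the measured TCP pose, the force, the opening and the grip force at its end, in the units of the state.
- status.get_obs(): the state, without advancing time (a new reading comes with each control period).
- optics.get_image(name): name is "scene" or "top" or "wrist"; returns a dict with "frame" (420x560x3 uint8, red, green, blue), "fx", "fy", "cx", "cy" (pixels), "rvec" (rotation vector, rad) and "tvec" (3), from world to camera coordinates, as OpenCV has them; the wrist camera has in their place "hand_eye" (4x4, takes a point from camera to tool coordinates, whose origin is the TCP and whose axes are the flange's). Camera axes: x right, y down, z forward; pixel columns grow to the right and rows downward; lengths in mm; the calibration is good to about 2 mm. A picture is of the moment at which its call begins: read the wrist's pose just before it. There is no depth.
- ctrl.close_job(): hands the job in; it is judged then, once.
The state is a dict: "t": time; "qpos": joint angles; "qvel": joint speeds; "joint_torque": joint torques, N m; "ee_pos": TCP position; "orientation": TCP orientation; "ft_force": force on the tool from outside, world axes, zero at the start; "moment": the same for the moment, N m; "width": finger opening in mm; "grasp_force": force on a finger pad.
Only numpy, scipy, OpenCV 4.12 (cv2) and the standard library are available. Lean on these libraries where they do the work, as an engineer would, in place of code of your own. Each camera call takes 0.05 s, during which the arm holds its last target. There are 200 camera calls.

TASK

Put the suction filter of the press's vacuum pump back together: hang the filter cartridge by its three lugs in the open filter pot and twist it clockwise until the lugs drop into the locking notches under the hooks and the cartridge sits down on its gasket. Then set the lid on the pot so that it lies flat on the rim all round. Leave the ink tin, the composing stick and the type brush where they lie.

Things in the scene. Friction and masses are not known exactly. Their poses are not given: they have to be found in the camera images.
- cartridge_center (a point): Filter cartridge, loose, standing on the bench, 109 mm tall, 280 g. From below: pleated body 60 mm across, 75 tall; black flange 84 across, 6 thick; on it a grip bar 64 long, 14 thick, 28 tall, across the axis. Three lugs 120 degrees apart stick out of the flange. This point: on the axis half-way up, 20.5 mm below the flange's underside, 40.5 below the bar's middle. z up, x along the bar towards one lug.
- lug (a point): Point under the cartridge's lug on its x axis, 53 mm from the axis, level with the flange's underside. Each lug is 12 mm wide and 6 mm thick, flush with the underside of the flange, its tip 55 mm from the axis.
- seat (a point): Centre of the gasket in the filter pot of the fixed pump unit (pump and motor stand behind the pot). The gasket rings a 72 mm hole, for the cartridge's body, in a level deck 115 mm above the bench; the flange seats on it. A ledge 6 mm higher, 44.5 to 62 mm from the axis, surrounds the seat: on it the lugs hang at first. z up, x to the middle of one locking notch.
- notch0 (a point): Middle of the locking notch on the seat's x axis, at deck height, 53 mm from the pot's axis. The three notches, 120 degrees apart, cut the ledge down to the deck, about 21 mm wide; a lug centred within 3 degrees drops the 6 mm into them freely.
- notch1 (a point): Middle of the notch 120 degrees counter-clockwise (from above) of the first. Over every notch a hook's flat nose, 14 to 18 mm above the deck, covers from 17 degrees clockwise to 18 degrees counter-clockwise of its middle; the hook's back stands 57.5 mm from the axis, and a stop closes the notch's clockwise end.
- notch2 (a point): Middle of the notch 120 degrees clockwise (from above) of the first. Lugs go down on to the ledge in the open parts between hooks, lug middles 30 to 94 degrees counter-clockwise of a notch; turned clockwise they pass under the noses (2 mm of room above) and drop at the notches.
- pot_rim (a point): Centre of the open mouth of the filter pot, a round grey can 160 mm inside and 168 mm outside, at the height of its rim: 159 mm above the bench, 44 mm above the seat. Axes as the seat's.
- lid_center (a point): Lid of the pot, loose, right way up on the bench, 43 mm tall, 340 g: aluminium disc 178 mm across, 5 thick; under it a rubber spigot 149 across, 6 deep, that goes inside the pot's mouth; on top a round knob 28 across, standing 32 above the disc. This point: on the axis half-way up, 15.5 mm above the disc's underside, 10.5 above its top, 21.5 below the knob's top. z up.
- cartridge: The filter cartridge itself, origin at the centre of its foot.
- lid: The lid itself, origin at the centre of its underside.
- ink_tin: Bystander: round steel tin with a paper label, 79 mm across, 62 mm tall, origin under its centre.
- composing_stick: Bystander: flat steel tray, 240 x 52 x 26 mm, with a short line of type in it, origin under its centre.
- type_brush: Bystander: wooden-handled brush lying flat, origin under its middle.
Mind the look-alikes: they are no part of the job. Of the things shaped like the lid, the aluminium one is meant.

How it is judged (in metres and radians):
On the way:
1. the cartridge hangs in the pot, turned until its lugs have dropped into the notches, and let go (z of cartridge_center in the frame of seat between -0.0235 and -0.0185 m and horizontal distance between cartridge_center and seat below 0.005 m and angle between cartridge_center's own z axis and vertical below 0.05 rad and (horizontal distance between lug and notch0 below 0.009 m or horizontal distance between lug and notch1 below 0.009 m or horizontal distance between lug and notch2 below 0.009 m) and contact force between the fingers and cartridge below 0.5 N and linear speed of cartridge below 0.02 m/s), for 0.2 s.
At the end, for the whole second after the job is handed in: The cartridge sits on the gasket (height within 2 mm, centred within 5 mm, tilt under 0.05 rad), a lug within 9 mm of each notch centre; the lid lies on the rim (height within 2.5 mm, centred within 7 mm, tilt under 0.03 rad); both at rest (z of cartridge_center in the frame of seat between -0.0235 and -0.0185 m and horizontal distance between cartridge_center and seat below 0.005 m and angle between cartridge_center's own z axis and vertical below 0.05 rad and (horizontal distance between lug and notch0 below 0.009 m or horizontal distance between lug and notch1 below 0.009 m or horizontal distance between lug and notch2 below 0.009 m) and z of lid_center in the frame of pot_rim between 0.0125 and 0.0175 m and horizontal distance between lid_center and pot_rim below 0.007 m and angle between lid_center's own z axis and vertical below 0.03 rad and linear speed of each of lid, cartridge below 0.02 m/s); the robot touches nothing.
It fails at once if the ink tin is moved by more than 30 mm (distance of ink_tin from where it was at the start of the episode above 0.03 m).
It fails at once if the composing stick is moved by more than 30 mm (distance of composing_stick from where it was at the start of the episode above 0.03 m).
It fails at once if the type brush is moved by more than 30 mm (distance of type_brush from where it was at the start of the episode above 0.03 m).
It also fails if it takes over 62 s, if anything falls off the work surface, if the arm or the gripper's body presses on something with over 40 N, if the wrist force passes 120 N, or if a joint passes its speed limit or range.

## Working session

There is one attempt and no reset: what is moved stays moved. The work goes in short steps, Python scripts to look and compute and a shell command to move; the robot and the scene stay as the last step left them, time stands still between calls to the robot, and variables do not carry over. Pictures are saved under pics/ and viewed, at most 13 in all, crops included, and the job is handed in when it is done.

```bash
mkdir -p pics
cat > h.py <<'E'
import numpy as np, cv2
from scipy.spatial.transform import Rotation as R
from workcell import status, optics, ctrl
def cam(name):
    o=status.get_obs(); d=optics.get_image(name)
    K=np.array([[d['fx'],0,d['cx']],[0,d['fy'],d['cy']],[0,0,1]])
    if 'hand_eye' in d:
        T=np.eye(4);T[:3,:3]=R.from_rotvec(o['orientation']).as_matrix();T[:3,3]=o['ee_pos']
        W=T@np.array(d['hand_eye']);Rm=W[:3,:3];c=W[:3,3]
    else:
        Rm=cv2.Rodrigues(np.array(d['rvec'],float))[0].T; c=-Rm@np.array(d['tvec'],float).ravel()
    return d['frame'],K,Rm,c
def ray(uv,K,Rm,c,z):
    p=np.atleast_2d(np.array(uv,float)); q=np.c_[p,np.ones(len(p))]@np.linalg.inv(K).T@Rm.T
    return c+q*((z-c[2])/q[:,2])[:,None]
def proj(X,K,Rm,c):
    q=(np.atleast_2d(X)-c)@Rm@K.T; return q[:,:2]/q[:,2:]
def save(n,f): cv2.imwrite(n,f[:,:,::-1])
E
python3 - <<'E'
from h import *
import pickle
o=status.get_obs();print(o)
for n in('scene','top'):
    x=cam(n);pickle.dump(x,open(n+'.pkl','wb'));save(f'pics/{n}0.png',x[0]);print(n,x[3])
E
```

```text
{'t': 0.0, 'qpos': array([ 1.11801606e+00,  4.23856251e-01,  1.63070200e+00,  3.02597447e-06,
        1.08859186e+00, -1.89949804e-02]), 'qvel': array([-0.00121528, -0.00020694, -0.00051807, -0.0020666 , -0.0012859 ,
       -0.00020883]), 'joint_torque': array([ 2.36506465e-03, -5.44646430e+01, -2.73662317e+01,  6.44525955e-02,
        2.28937523e-02, -1.27467001e-04]), 'ee_pos': array([262.43134406, 566.64356118, 240.88733975]), 'orientation': array([-6.75981596e-01, -3.06762846e+00,  2.37744351e-03]), 'ft_force': array([-0.02940217, -0.48340384, -0.0281941 ]), 'moment': array([-0.06228708,  0.03730175, -0.00185992]), 'grasp_force': 0.0, 'width': 87.70379579168795}
scene [1206.40015544 -802.07533098  828.86370005]
top [ 368.08131356    9.72264381 1544.28189645]
```

View pics/top0.png

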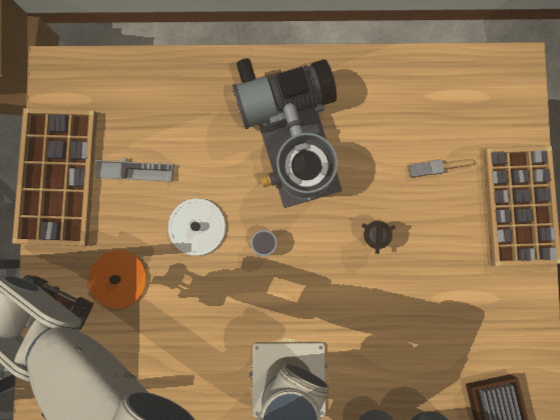

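View pics/scene0.png

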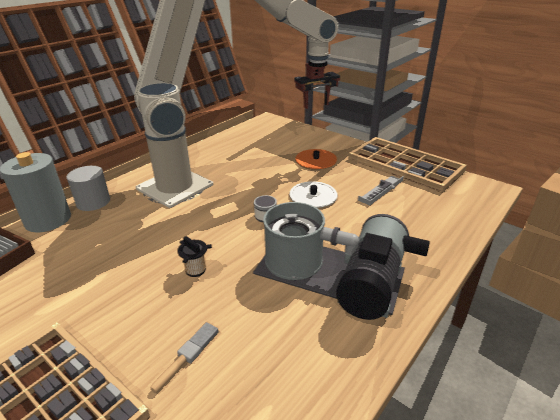

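Top view: the pot is at (306,165) and the cartridge at (378,235). The two lid-shaped discs are white/silver at (197,227) and orange at (117,279). The silver one fits "aluminium", and I'll confirm that in a crop. The bystanders are the tin at (264,243), the stick at (135,172) and the brush at (440,168).

Run:
```python
from h import *
import pickle
x=pickle.load(open('top.pkl','rb'));f=x[0]
save('pics/crop.png',cv2.resize(f[120:320,80:420],None,fx=2.35,fy=2.35,interpolation=cv2.INTER_CUBIC))
for n,uv,z in(('pot',(306,165),159),('cart',(378,235),100),('lid',(197,227),11),('knob',(195,227),43),('orange',(117,279),11),('tin',(264,243),62)):print(n,ray(uv,*x[1:],z).round(0))
```

```text
pot [[624. -50. 159.]]
cart [[ 428. -259.  100.]]
lid [[460. 281.  11.]]
knob [[458. 282.  43.]]
orange [[302. 525.  11.]]
tin [[408.  73.  62.]]
```

View pics/crop.png

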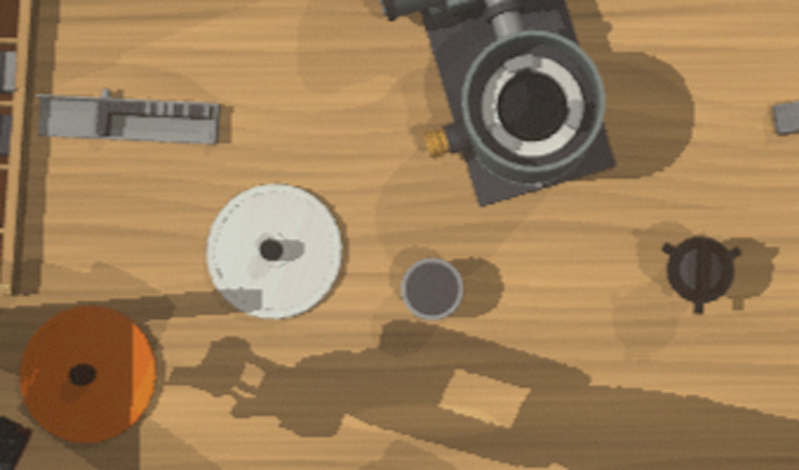

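Crop: only two disc lids exist. The silver-white one (crop 273,250) is the aluminium lid, and the orange one isn't. The cartridge bar lies along world x, with one lug pointing towards the robot. Next is a close look at the pot.

```bash
cat >> h.py <<'E'
def shift(xyz,yaw=None):
    """tool-frame shift (mm) and z turn (rad, tool) to world xyz with tool y at world yaw (deg, mod 180)"""
    o=status.get_obs();M=R.from_rotvec(o['orientation']).as_matrix()
    y0=np.degrees(np.arctan2(M[1,1],M[0,1]))
    t=None if yaw is None else -np.radians((yaw-y0+90)%180-90)
    print('shift',(M.T@(np.array(xyz,float)-o['ee_pos'])).round(1),'turn',t,'y0',round(y0,1),'q6',o['qpos'][5].round(2),'tilt',M[:,2].round(4))
E
python3 - <<'E'
from h import *
d=optics.get_image('wrist');print(np.array(d['hand_eye']).round(3),d['fx'])
shift((560,-50,400)); shift((560,-50,400),90)
E
```

```text
[[-1.00000e-03 -9.67000e-01 -2.55000e-01  6.93870e+01]
 [ 1.00000e+00 -1.00000e-03 -1.00000e-03  1.15200e+00]
 [ 1.00000e-03 -2.55000e-01  9.67000e-01 -1.41261e+02]
 [ 0.00000e+00  0.00000e+00  0.00000e+00  1.00000e+00]] 290.96213049502694
shift [-529.2 -434.8 -158.4] turn None y0 65.1 q6 -0.02 tilt [-5.0e-04 -1.1e-03 -1.0e+00]
shift [-529.2 -434.8 -158.4] turn -0.43377270115393435 y0 65.1 q6 -0.02 tilt [-5.0e-04 -1.1e-03 -1.0e+00]
```

Run:
```python
from h import *
shift((684,-50,330),90)
```

```text
shift [-641.7 -382.6  -88.5] turn -0.43377270115393435 y0 65.1 q6 -0.02 tilt [-5.0e-04 -1.1e-03 -1.0e+00]
```

```bash
python3 -m inch '[[[-100,-60,-88,0,0,-0.1,100],[-642,-383,-88,0,0,-0.434,100],[-642,-383,-88,0,0,-0.434,100],[-642,-383,-88,0,0,-0.434,100],[-642,-383,-88,0,0,-0.434,100],[-642,-383,-88,0,0,-0.434,100],[-642,-383,-88,0,0,-0.434,100],[-642,-383,-88,0,0,-0.434,100],[-642,-383,-88,0,0,-0.434,100],[-642,-383,-88,0,0,-0.434,100],[-642,-383,-88,0,0,-0.434,100],[-642,-383,-88,0,0,-0.434,100],[-642,-383,-88,0,0,-0.434,100],[-642,-383,-88,0,0,-0.434,100],[-642,-383,-88,0,0,-0.434,100],[-642,-383,-88,0,0,-0.434,100],[-642,-383,-88,0,0,-0.434,100],[-642,-383,-88,0,0,-0.434,100],[-642,-383,-88,0,0,-0.434,100],[-642,-383,-88,0,0,-0.434,100]]]'
python3 - <<'E'
from h import *
import pickle
x=cam('wrist');pickle.dump(x,open('pot.pkl','wb'))
save('pics/pot.png',cv2.resize(x[0],None,fx=1.42,fy=1.42))
print(status.get_obs()['qpos'],x[3],proj([(624,-50,159),(624,-50,115)],*x[1:]))
E
```

```text
t: 2.15
ee_pos: [683.5, -48.6, 329.8]
orientation: [0.003, -3.141, -0.0]
ft_force: [0.5, -0.6, 0.8]
width: 87.7
grasp_force: 0.0
[-8.86074201e-02  4.36133116e-01  1.40067799e+00  9.20559423e-05
  1.30484991e+00 -1.66141327e+00] [614.65581657 -47.83766075 471.1233874 ] [[276.57885287 138.46671711]
 [276.83420359 137.33289551]]
```

View pics/pot.png

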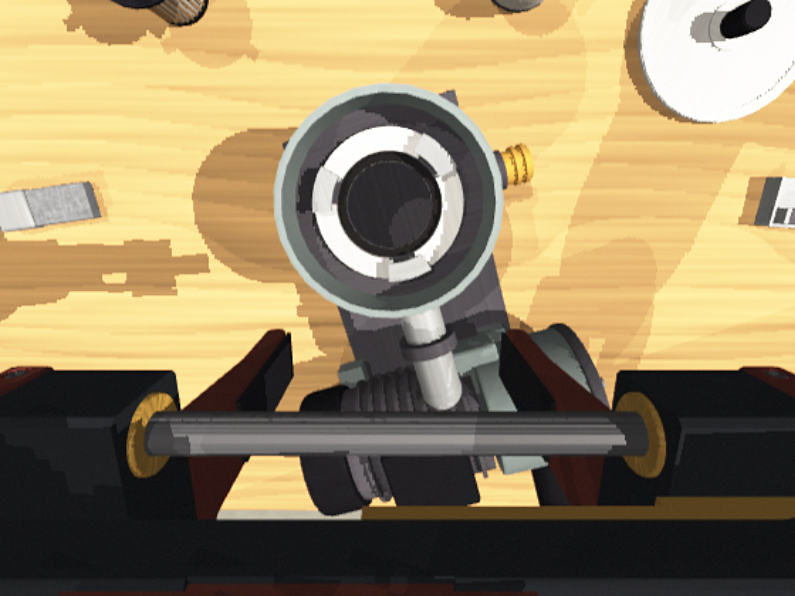

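The pot mouth is centred at about (388,200) in this view, with a white ledge ring. Hook patches show at the upper right (430,155), left (327,190) and bottom (408,265). I'll fit the circles and unwrap the ring.

Run:
```python
from h import *
import pickle
x=pickle.load(open('pot.pkl','rb'));f=x[0]
g=cv2.cvtColor(f,cv2.COLOR_RGB2GRAY)
# white ring mask
c0=proj((624,-50,121),*x[1:])[0]
hsv=cv2.cvtColor(f,cv2.COLOR_RGB2HSV)
m=((hsv[...,2]>150)&(hsv[...,1]<45)).astype(np.uint8)
yy,xx=np.mgrid[:420,:560];m[np.hypot(xx-c0[0],yy-c0[1])>62]=0
cs,_=cv2.findContours(m,cv2.RETR_CCOMP,cv2.CHAIN_APPROX_NONE)
def fit(P):
    P=P[:,:2]
    for _ in range(4):
        s=np.linalg.lstsq(np.c_[2*P,np.ones(len(P))],(P**2).sum(1),rcond=None)[0];r=np.sqrt(s[2]+s[0]**2+s[1]**2)
        e=np.hypot(*(P-s[:2]).T)-r;P=P[np.abs(e)<max(1.,1.5*e.std())]
    return s[:2],r,len(P)
allp=np.concatenate([c[:,0] for c in cs])
rad=np.hypot(*(allp-c0).T)
for nm,sel,z in(('out',rad>46,121),('in',(rad<42)&(rad>28),121)):
    print(nm,fit(ray(allp[sel],*x[1:],z)))
# rim: outer edge of pale green ring against stuff; use radial edge search
ctr=proj((624,-50,159),*x[1:])[0]
pts=[]
G=cv2.GaussianBlur(g,(0,0),1).astype(float)
for a in np.radians(np.arange(0,360,3)):
    r=np.arange(68,88,.25);v=cv2.remap(hsv[...,2].astype(np.float32),(ctr[0]+r*np.cos(a)).astype(np.float32)[None],(ctr[1]+r*np.sin(a)).astype(np.float32)[None],1)[0]
    d=np.gradient(cv2.GaussianBlur(v[None],(0,0),2)[0]);k=d.argmax();pts.append(ctr+(r[k])*np.array([np.cos(a),np.sin(a)]))
print('rim inner?',fit(ray(pts,*x[1:],159)))
P,r,_=fit(ray(allp[rad>46],*x[1:],121))
A=np.arange(0,360,.5);rr=np.arange(30,85,.35)
for z in(121,):
    X=np.array([[P[0]+q*np.cos(np.radians(a)),P[1]+q*np.sin(np.radians(a)),z] for q in rr[::-1] for a in A])
    uv=proj(X,*x[1:]).astype(np.float32).reshape(len(rr),len(A),2)
    im=cv2.remap(f,uv[...,0],uv[...,1],cv2.INTER_CUBIC)
im=cv2.resize(im,None,fx=1,fy=3)
for a in range(0,360,30): cv2.line(im,(a*2,0),(a*2,20),(255,0,0),1);cv2.putText(im,str(a),(a*2+2,14),0,.4,(255,0,0))
save('pics/unw.png',im)
```

```text
out (array([632.04823025, -54.22397595]), np.float64(61.48867699264027), 219)
in (array([632.11597658, -53.38664401]), np.float64(44.024120999328005), 116)
rim inner? (array([632.28857336, -53.69784649]), np.float64(79.1142878499626), 116)
```

View pics/unw.png

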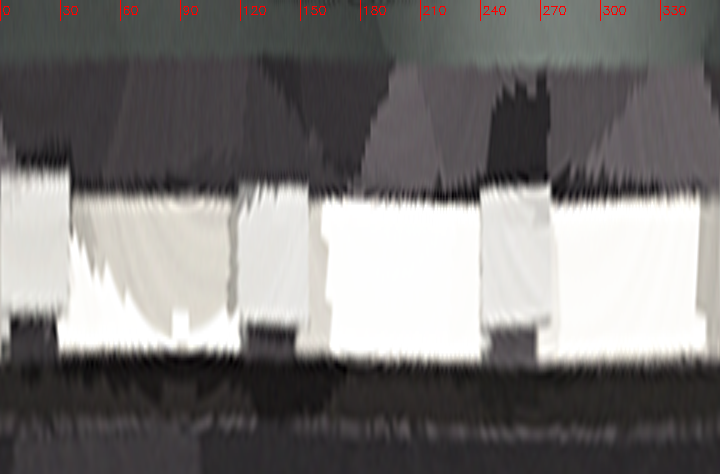

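The ring unwraps cleanly. The noses cover 0–34°, 119–154° and 240–275°, so the notch middles are at about 16, 136 and 256° world. The pot axis is (632.1, -53.8), and the fitted radii 61.5, 44 and 79 match the given 62, 44.5 and 80. Next, a close look at the cartridge.

```bash
python3 -m inch '[[[195,-210,20,0,0,0,100],[195,-210,20,0,0,0,100],[195,-210,20,0,0,0,100],[195,-210,20,0,0,0,100],[195,-210,20,0,0,0,100],[195,-210,20,0,0,0,100],[195,-210,20,0,0,0,100],[195,-210,20,0,0,0,100],[195,-210,20,0,0,0,100]]]'
python3 - <<'E'
from h import *
import pickle
x=cam('wrist');pickle.dump(x,open('cart.pkl','wb'));f=x[0]
c0=proj((428,-259,100),*x[1:])[0];print(c0,x[3])
u,v=c0.astype(int)
c=f[max(0,v-90):v+90,u-110:u+110];print('crop origin',u-110,max(0,v-90))
save('pics/cart.png',cv2.resize(c,None,fx=3,fy=3,interpolation=cv2.INTER_CUBIC))
E
```

```text
t: 3.1
ee_pos: [490.1, -259.4, 310.0]
orientation: [-0.002, 3.141, -0.0]
ft_force: [-0.5, -0.6, 0.3]
width: 88.2
grasp_force: 0.0
[278.31048479 134.95958668] [ 421.08900369 -258.5079704   451.23194134]
crop origin 168 44
```

View pics/cart.png

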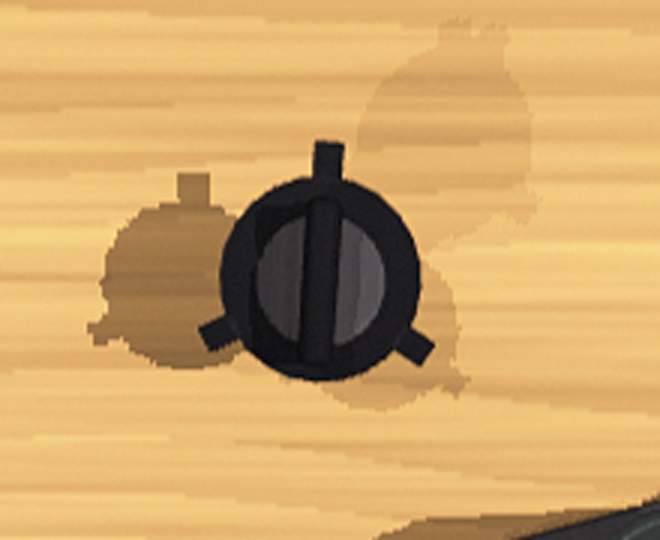

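The cartridge flange is centred at crop (320,279). The lugs are at (329,145), (215,336) and (417,347), and the bar runs near vertical. Now I'll measure it.

Run:
```python
from h import *
import pickle
x=pickle.load(open('cart.pkl','rb'));f=x[0]
m=(f.max(2)<90).astype(np.uint8)
n,l,s,ce=cv2.connectedComponentsWithStats(m)
i=l[44+93,168+85];
m=(l==i).astype(np.uint8);print(s[i])
c=max(cv2.findContours(m,cv2.RETR_EXTERNAL,cv2.CHAIN_APPROX_NONE)[0],key=len)[:,0]
P=ray(c,*x[1:],81)[:,:2];Q=P
for _ in range(6):
    a=np.linalg.lstsq(np.c_[2*Q,np.ones(len(Q))],(Q**2).sum(1),rcond=None)[0];r=np.sqrt(a[2]+a[0]**2+a[1]**2)
    e=np.hypot(*(P-a[:2]).T)-r;Q=P[np.abs(e)<1.5]if _ else P[e<4]
print('centre',a[:2],r)
yy,xx=np.nonzero(m);T=ray(np.c_[xx,yy],*x[1:],81)[:,:2]-a[:2]
rad=np.hypot(*T.T);ang=np.degrees(np.arctan2(T[:,1],T[:,0]))%360
for w in(180,60,300):
    k=(rad>46)&(rad<60)&(np.abs((ang-w+180)%360-180)<30);print(w,ang[k].mean(),rad[k].max(),k.sum())
```

```text
[ 234   91   79   80 3846]
centre [ 431.60923795 -263.9293978 ] 40.75112957311669
180 176.30344039837698 54.17732521636206 70
60 56.21993868940735 54.36261767068981 61
300 296.08752377377664 54.72136188824009 64
```

```bash
python3 -m inch '[[[58.5,-4.5,120,0,0,0.066,100],[58.5,-4.5,120,0,0,0.066,100],[58.5,-4.5,150,0,0,0.066,100],[58.5,-4.5,180,0,0,0.066,100],[58.5,-4.5,200,0,0,0.066,100],[58.5,-4.5,207,0,0,0.066,100],[58.5,-4.5,207,0,0,0.066,100],[58.5,-4.5,207,0,0,0.066,0],[58.5,-4.5,207,0,0,0.066,0],[58.5,-4.5,207,0,0,0.066,0],[58.5,-4.5,207,0,0,0.066,0],[58.5,-4.5,207,0,0,0.066,0],[58.5,-4.5,207,0,0,0.066,0],[58.5,-4.5,207,0,0,0.066,0],[58.5,-4.5,207,0,0,0.066,0]]]'
```

```text
t: 4.65
ee_pos: [430.7, -264.8, 102.7]
orientation: [-0.103, -3.14, -0.0]
ft_force: [-0.2, 0.2, -0.2]
width: 27.8
grasp_force: 0.0
```

```bash
python3 -m inch '[[[0,0,0,0,0,0,0],[0,0,0,0,0,0,0],[0,0,0,0,0,0,0],[0,0,0,0,0,0,0],[0,0,0,0,0,0,0]]]'
```

```text
t: 5.15
ee_pos: [430.7, -264.8, 102.6]
orientation: [-0.103, -3.14, -0.0]
ft_force: [0.6, 0.7, -0.7]
width: 14.0
grasp_force: 30.0
```

```bash
python3 -m inch '[[[0,0,-50,0,0,0,0],[0,0,-100,0,0,0,0],[0,0,-150,0,0,0,0],[0,0,-200,0,0,0,0],[0,0,-200,0,0,0,0]]]'
python3 -c "
from h import *
shift((631.2,-54.4,300))"
```

```text
t: 5.65
ee_pos: [433.6, -266.7, 309.4]
orientation: [0.103, 3.129, -0.01]
ft_force: [0.4, -1.2, -2.4]
width: 13.7
grasp_force: 30.0
shift [-183.1  224.8   10. ] turn None y0 86.2 q6 -2.08 tilt [ 0.0102 -0.0067 -0.9999]
```

```bash
python3 -m inch '[[[0,0,0,0,0,0,0],[-30,36,0,0,0,0,0],[-62,74,0,0,0,0,0],[-93,112,0,0,0,0,0],[-124,149,0,0,0,0,0],[-150,180,0,0,0,0,0],[-170,204,0,0,0,0,0],[-181,217,0,0,0,0,0],[-186,223,0,0,0,0,0],[-186,223,0,0,0,0,0],[-186,223,0,0,0,0,0],[-186,223,0,0,0,0,0]]]'
python3 - <<'E'
from h import *
shift((631.2,-54.4,300))
x=cam('wrist');save('pics/held.png',x[0]);print(x[3],proj([(632,-54,159)],*x[1:]))
E
```

```text
t: 6.85
ee_pos: [630.2, -55.7, 302.6]
orientation: [-0.105, -3.139, 0.0]
ft_force: [-0.4, -0.2, -2.0]
width: 13.8
grasp_force: 30.0
shift [-0.9  1.4  2.6] turn None y0 86.2 q6 -1.61 tilt [-5.e-04 -2.e-04 -1.e+00]
[561.50225934 -50.04028298 443.93327076] [[279.61216444 201.66592649]]
```

View pics/held.png

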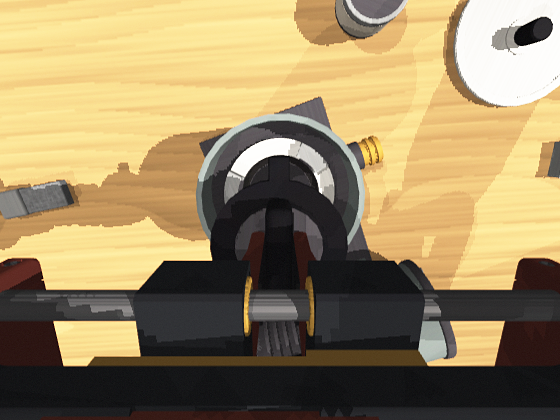

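The cartridge hangs straight in the grip, above the pot. I'll correct the offset and lower it to just above the ledge.

```bash
python3 -m inch '[[[-0.9,1.4,10,0,0,0,0],[-0.9,1.4,30,0,0,0,0],[-0.9,1.4,55,0,0,0,0],[-0.9,1.4,80,0,0,0,0],[-0.9,1.4,105,0,0,0,0],[-0.9,1.4,125,0,0,0,0],[-0.9,1.4,140,0,0,0,0],[-0.9,1.4,148,0,0,0,0],[-0.9,1.4,151,0,0,0,0],[-0.9,1.4,151,0,0,0,0],[-0.9,1.4,151,0,0,0,0],[-0.9,1.4,151,0,0,0,0]]]'; python3 -c "
from h import *
shift((631.2,-54.4,148.7))"
```

```text
t: 8.1
ee_pos: [632.6, -53.2, 152.7]
orientation: [0.103, 3.138, -0.0]
ft_force: [0.3, -0.3, -1.5]
width: 14.0
grasp_force: 30.0
shift [ 1.3 -1.3  4. ] turn None y0 86.2 q6 -1.61 tilt [ 1.7e-03 -2.0e-04 -1.0e+00]
```

```bash
python3 -m inch '[[[0.7,-0.7,3,0,0,0,0],[0.7,-0.7,3,0,0,0,0],[0.7,-0.7,3,0,0,0,0],[0.7,-0.7,3,0,0,0,0]]]'; python3 -c "
from h import *
shift((631.2,-54.4,148.7))"
```

```text
t: 8.5
ee_pos: [631.3, -53.8, 148.8]
orientation: [0.103, 3.14, -0.0]
ft_force: [0.1, 0.9, -0.8]
width: 13.9
grasp_force: 30.0
shift [ 0.  -0.6  0.1] turn None y0 86.2 q6 -1.61 tilt [ 0. -0. -1.]
```

Position is good. I'll lower until it touches.

```bash
python3 -m inch '[[[0,-0.3,1,0,0,0,0],[0,-0.3,1,0,0,0,0],[0,-0.3,1,0,0,0,0]]]'; python3 -m inch '[[[0,0,1,0,0,0,0],[0,0,1,0,0,0,0],[0,0,1,0,0,0,0]]]'
```

```text
t: 8.8
ee_pos: [631.3, -53.9, 148.6]
orientation: [0.103, 3.14, 0.001]
ft_force: [-3.4, 0.2, 4.7]
width: 13.8
grasp_force: 30.0
t: 9.1
ee_pos: [631.3, -53.9, 148.6]
orientation: [0.103, 3.139, 0.0]
ft_force: [-7.2, 1.5, 13.5]
width: 13.8
grasp_force: 30.0
```

Contact came at z=148.6, as predicted. I'll ease the pressure and twist clockwise.

```bash
python3 -m inch '[[[0,0,-1.2,0,0,0,0],[0,0,-1.2,0,0,0.08,0],[0,0,-1.2,0,0,0.18,0],[0,0,-1.2,0,0,0.28,0],[0,0,-1.2,0,0,0.38,0],[0,0,-1.2,0,0,0.46,0],[0,0,-1.2,0,0,0.54,0],[0,0,-1.2,0,0,0.60,0],[0,0,-1.2,0,0,0.64,0],[0,0,-1.2,0,0,0.64,0],[0,0,-1.2,0,0,0.64,0]]]'; python3 -c "
from h import *
shift((631.2,-54.4,148.7),46)
print(status.get_obs()['moment'])"
```

```text
t: 10.2
ee_pos: [631.5, -54.2, 147.8]
orientation: [1.084, 2.948, 0.0]
ft_force: [1.1, -0.2, -1.7]
width: 13.8
grasp_force: 30.0
shift [ 0.1 -0.3 -0.9] turn 0.06312367349146095 y0 49.6 q6 -0.97 tilt [ 6.e-04 -1.e-04 -1.e+00]
[-0.09847023 -0.19701802 -0.03763591]
```

```bash
python3 -m inch '[[[0,0,0,0,0,0.03,0],[0,0,0,0,0,0.063,0],[0,0,0,0,0,0.063,0],[0,0,2,0,0,0.063,0],[0,0,2,0,0,0.063,0]]]'; python3 -c "
from h import *
shift((631.2,-54.4,142.7),46)
print(status.get_obs()['moment'])"
```

```text
t: 10.7
ee_pos: [630.9, -54.1, 145.4]
orientation: [-1.176, -2.912, 0.0]
ft_force: [-1.1, -0.2, -2.4]
width: 13.8
grasp_force: 30.0
shift [-0.4 -0.   2.7] turn 7.974215399472986e-05 y0 46.0 q6 -0.91 tilt [-8.e-04  1.e-04 -1.e+00]
[-0.03467736  0.03169571 -0.00010138]
```

Dropping freely into the notches (z=145.4, no force). I'll lower the rest of the way and release.

```bash
python3 -m inch '[[[0,0,1.5,0,0,0,0],[0,0,2.5,0,0,0,0],[0,0,2.7,0,0,0,0],[0,0,2.7,0,0,0,0]]]'; python3 -m inch '[[[0,0,0,0,0,0,25],[0,0,0,0,0,0,35],[0,0,0,0,0,0,40],[0,0,0,0,0,0,40],[0,0,0,0,0,0,40],[0,0,0,0,0,0,40],[0,0,0,0,0,0,40]]]'
```

```text
t: 11.1
ee_pos: [631.2, -54.1, 143.1]
orientation: [-1.178, -2.912, 0.0]
ft_force: [-0.6, -0.1, -2.8]
width: 14.0
grasp_force: 30.0
t: 11.8
ee_pos: [631.3, -54.1, 143.2]
orientation: [1.178, 2.912, -0.0]
ft_force: [0.2, -0.4, -1.3]
width: 34.8
grasp_force: 0.0
```

```bash
python3 -m inch '[[[0,0,-15,0,0,0,40],[0,0,-50,0,0,0,40],[0,0,-100,0,0,0,60],[0,0,-150,0,0,0,80],[-30,0,-185,0,0,0,100],[-60,0,-187,0,0,0,100],[-60,0,-187,0,0,0,100],[-60,0,-187,0,0,0,100],[-60,0,-187,0,0,0,100],[-60,0,-187,0,0,0,100]]]'
python3 - <<'E'
from h import *
import pickle
x=cam('wrist');pickle.dump(x,open('pot2.pkl','wb'));f=x[0]
u,v=proj((632,-54,140),*x[1:])[0].astype(int);v0=max(0,v-100)
print(u-125,v0);save('pics/pot2.png',cv2.resize(f[v0:v0+190,u-125:u+125],None,fx=3,fy=3,interpolation=cv2.INTER_CUBIC))
# flange circle at z=121, lug angles printed from polar darkness
a=np.arange(0,360,1.)
for r,z in((50,121),(53,121)):
    X=np.array([[632.1+r*np.cos(np.radians(t)),-54+r*np.sin(np.radians(t)),z] for t in a])
    w=proj(X,*x[1:]).astype(np.float32);g=cv2.remap(f.max(2),w[None,:,0],w[None,:,1],1)[0]
    d=a[g<90];print(r,np.split(d.astype(int),np.nonzero(np.diff(d)>1)[0]+1).__repr__()[:900])
E
```

```text
t: 12.8
ee_pos: [673.5, -95.2, 329.7]
orientation: [-1.177, -2.911, 0.0]
ft_force: [-0.4, -0.0, -0.8]
width: 87.7
grasp_force: 0.0
153 39
50 [array([], dtype=int64)]
53 [array([], dtype=int64)]
```

View pics/pot2.png

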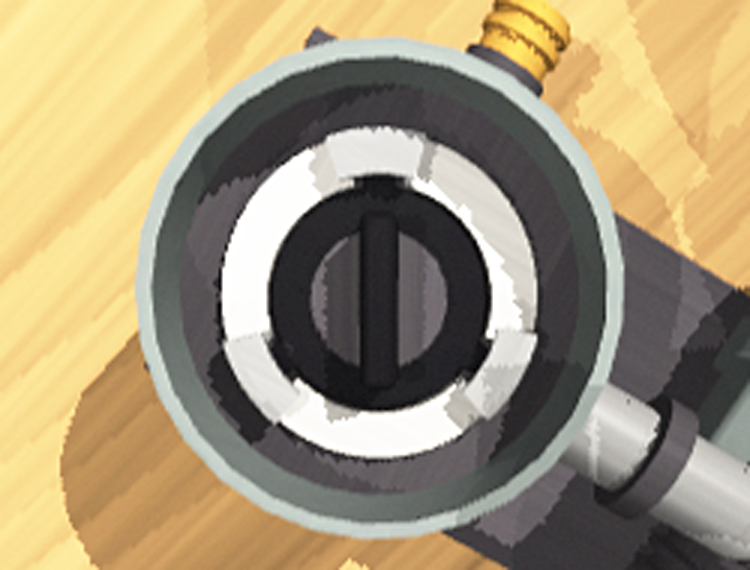

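All three lugs sit under the hooks, with dark lugs in the notches at (380,182), (270,345) and (480,352). The flange is concentric and the bar is level with the ring. The cartridge is locked, so on to the lid.

```bash
python3 -m inch '[[[20,9,0,0,0,-0.05,100],[372,164,20,0,0,-0.768,100],[372,164,20,0,0,-0.768,100],[372,164,20,0,0,-0.768,100],[372,164,20,0,0,-0.768,100],[372,164,20,0,0,-0.768,100],[372,164,20,0,0,-0.768,100],[372,164,20,0,0,-0.768,100],[372,164,20,0,0,-0.768,100],[372,164,20,0,0,-0.768,100],[372,164,20,0,0,-0.768,100],[372,164,20,0,0,-0.768,100],[372,164,20,0,0,-0.768,100],[372,164,20,0,0,-0.768,100],[372,164,20,0,0,-0.768,100]]]'
python3 - <<'E'
from h import *
x=cam('wrist');f=x[0];save('pics/lid.png',f)
m=((f.min(2)>150)&(f.max(2).astype(int)-f.min(2)<40)).astype(np.uint8)
c=max(cv2.findContours(m,cv2.RETR_EXTERNAL,cv2.CHAIN_APPROX_NONE)[0],key=cv2.contourArea)[:,0]
h=cv2.convexHull(c)
P=ray(c,*x[1:],11)[:,:2];Q=P
for _ in range(6):
    a=np.linalg.lstsq(np.c_[2*Q,np.ones(len(Q))],(Q**2).sum(1),rcond=None)[0];r=np.sqrt(a[2]+a[0]**2+a[1]**2)
    e=np.hypot(*(P-a[:2]).T)-r;Q=P[np.abs(e)<1.5]
print('lid',a[:2],r,len(Q),len(P))
k=(f.max(2)<70).astype(np.uint8);n,l,s,ce=cv2.connectedComponentsWithStats(k)
for i in range(1,n):
    if 150<s[i][4]<5000:print(s[i],ray(ce[i],*x[1:],43)[0])
shift((a[0],a[1],33.5))
E
```

```text
t: 14.35
ee_pos: [521.4, 279.9, 310.2]
orientation: [0.003, 3.142, -0.0]
ft_force: [0.4, 0.3, -0.2]
width: 87.5
grasp_force: 0.0
lid [463.65408264 281.57239078] 86.40919763292784 240 387
[452   0  34  24 600] [311.66983815 514.06722011  43.        ]
[534 106  26  49 564] [453.37404156 645.31230614  43.        ]
[270 128  20  19 298] [462.74583173 282.10876509  43.        ]
[523 160  23  48 522] [528.10093578 642.94781953  43.        ]
[506 215  25  42 256] [598.59403364 634.37709579  43.        ]
shift [ 57.7   1.5 276.7] turn None y0 89.9 q6 -1.1 tilt [-0. -0. -1.]
```

View pics/lid.png

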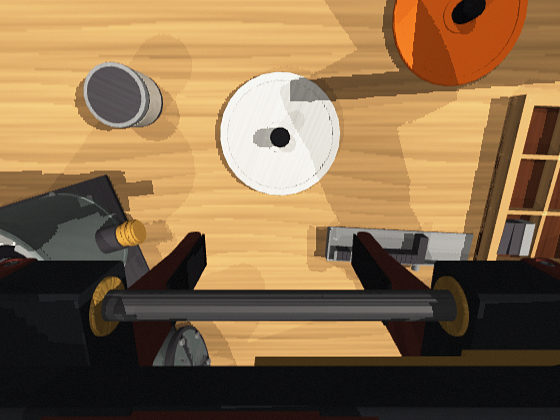

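The aluminium lid's disc centre is at about (280,133) with the knob at (280,137), and both rays agree to 1 mm. I'll go down and grip the knob.

```bash
python3 -m inch '[[[40,2,40,0,0,0,100],[58,2,90,0,0,0,100],[58,2,140,0,0,0,100],[58,2,190,0,0,0,100],[58,2,230,0,0,0,100],[58,2,260,0,0,0,100],[58,2,273,0,0,0,100],[58,2,276.5,0,0,0,100],[58,2,276.5,0,0,0,100],[58,2,276.5,0,0,0,0],[58,2,276.5,0,0,0,0],[58,2,276.5,0,0,0,0],[58,2,276.5,0,0,0,0],[58,2,276.5,0,0,0,0],[58,2,276.5,0,0,0,0],[58,2,276.5,0,0,0,0],[58,2,276.5,0,0,0,0],[58,2,276.5,0,0,0,0],[58,2,276.5,0,0,0,0],[58,2,276.5,0,0,0,0]]]'; python3 -m inch '[[[0,0,0,0,0,0,0],[0,0,0,0,0,0,0]]]'
```

```text
t: 16.4
ee_pos: [463.0, 282.6, 33.6]
orientation: [-0.001, -3.141, 0.0]
ft_force: [-0.0, -0.3, 0.3]
width: 27.0
grasp_force: 30.0
t: 16.6
ee_pos: [462.9, 282.6, 33.6]
orientation: [-0.001, -3.141, 0.0]
ft_force: [0.1, -1.1, 0.4]
width: 26.7
grasp_force: 30.0
```

```bash
python3 -m inch '[[[0,0,-30,0,0,0,0],[0,0,-75,0,0,0,0],[0,0,-120,0,0,0,0],[0,0,-165,0,0,0,0],[0,0,-195,0,0,0,0],[-10,-20,-206,0,0,0,0],[-25,-50,-206,0,0,0,0],[-42,-84,-206,0,0,0,0],[-60,-120,-206,0,0,0,0],[-78,-156,-206,0,0,0,0],[-96,-192,-206,0,0,0,0],[-114,-228,-206,0,0,0,0],[-132,-264,-206,0,0,0,0],[-148,-296,-206,0,0,0,0],[-160,-319,-206,0,0,0,0],[-167,-332,-206,0,0,0,0],[-169,-336.8,-206,0,0,0,0],[-169,-336.8,-206,0,0,0,0],[-169,-336.8,-206,0,0,0,0],[-169,-336.8,-206,0,0,0,0]]]'
python3 - <<'E'
from h import *
shift((632,-54.2,186.6))
x=cam('wrist');save('pics/lidheld.png',x[0])
E
```

```text
t: 18.6
ee_pos: [631.3, -53.0, 239.7]
orientation: [0.001, -3.141, -0.0]
ft_force: [0.7, -0.5, -2.4]
width: 27.1
grasp_force: 30.0
shift [-0.7 -1.2 53.1] turn None y0 90.0 q6 -1.67 tilt [-4.e-04  3.e-04 -1.e+00]
```

View pics/lidheld.png

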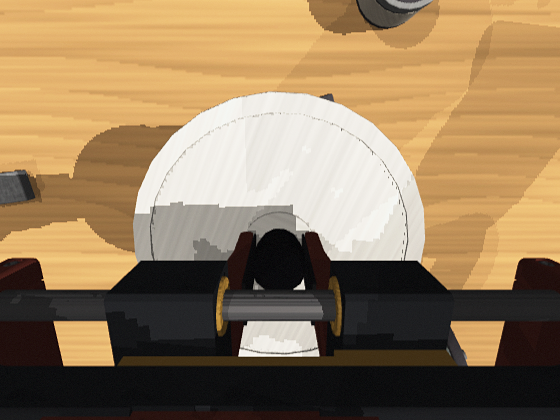

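The lid is held level, centred below the gripper at (280,250). I'll lower it on to the rim.

```bash
python3 -m inch '[[[-0.3,-0.6,15,0,0,0,0],[-0.3,-0.6,30,0,0,0,0],[-0.3,-0.6,40,0,0,0,0],[-0.3,-0.6,47,0,0,0,0],[-0.3,-0.6,50,0,0,0,0],[-0.3,-0.6,52,0,0,0,0],[-0.3,-0.6,53,0,0,0,0],[-0.3,-0.6,53,0,0,0,0],[-0.3,-0.6,53,0,0,0,0]]]'
```

```text
t: 19.55
ee_pos: [632.3, -54.9, 187.1]
orientation: [0.001, 3.141, -0.0]
ft_force: [0.5, 0.3, -2.2]
width: 26.9
grasp_force: 30.0
```

```bash
python3 -m inch '[[[0,0,0.7,0,0,0,0],[0,0,0.7,0,0,0,0],[0,0,0.7,0,0,0,0]]]'; python3 -m inch '[[[0,0,0,0,0,0,45],[0,0,0,0,0,0,60],[0,0,0,0,0,0,80],[0,0,0,0,0,0,80],[0,0,0,0,0,0,80],[0,0,0,0,0,0,80],[0,0,0,0,0,0,80],[0,0,-20,0,0,0,80],[0,0,-60,0,0,0,80],[0,0,-100,0,0,0,80],[-40,0,-140,0,0,0,80],[-60,0,-140,0,0,0,80],[-60,0,-140,0,0,0,80],[-60,0,-140,0,0,0,80],[-60,0,-140,0,0,0,80]]]'
python3 - <<'E'
from h import *
x=cam('wrist');f=x[0];save('pics/end.png',f)
m=((f.min(2)>150)&(f.max(2).astype(int)-f.min(2)<40)).astype(np.uint8)
c=max(cv2.findContours(m,cv2.RETR_EXTERNAL,cv2.CHAIN_APPROX_NONE)[0],key=cv2.contourArea)[:,0]
P=ray(c,*x[1:],164)[:,:2];Q=P
for _ in range(6):
    a=np.linalg.lstsq(np.c_[2*Q,np.ones(len(Q))],(Q**2).sum(1),rcond=None)[0];r=np.sqrt(a[2]+a[0]**2+a[1]**2)
    e=np.hypot(*(P-a[:2]).T)-r;Q=P[np.abs(e)<1.5]
print('lid',a[:2],r,len(Q),len(P))
s=cam('scene')[0];save('pics/endscene.png',cv2.resize(s[140:320,200:440],None,fx=3,fy=3,interpolation=cv2.INTER_CUBIC))
E
```

```text
t: 19.85
ee_pos: [632.4, -54.9, 186.6]
orientation: [0.001, 3.141, -0.0]
ft_force: [-1.3, -0.4, 3.3]
width: 27.4
grasp_force: 30.0
t: 21.35
ee_pos: [690.6, -54.8, 324.6]
orientation: [-0.001, -3.139, -0.0]
ft_force: [-0.3, 0.1, 0.1]
width: 70.2
grasp_force: 0.0
lid [632.33317656 -54.14636499] 87.30454676721602 483 533
```

View pics/endscene.png

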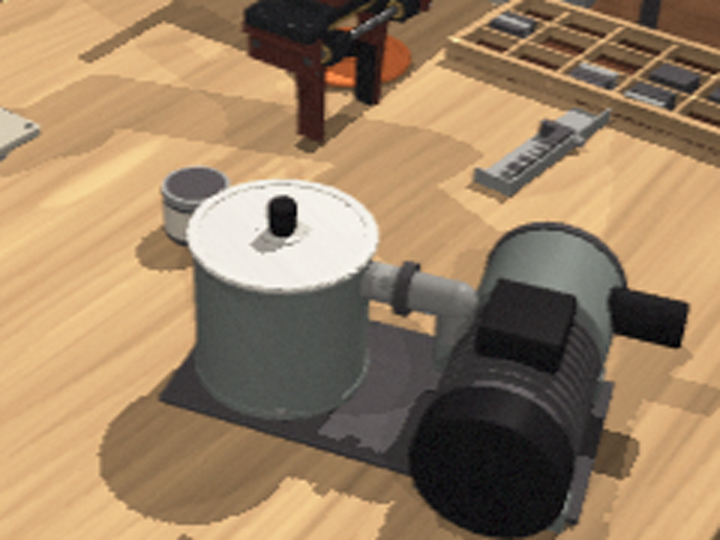

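The lid lies flat on the rim at (283,235). Its fitted centre is (632.3, -54.1), within 0.5 mm of the pot axis, and contact came at exactly z=186.6. The arm is clear.

```bash
python3 -c "
from workcell import ctrl
print(ctrl.close_job())"
```

```text
the job is handed in; nothing more can be done
None
```

I locked the filter cartridge into the pot's notches and set the aluminium lid flat on the rim, centred to about 0.5 mm; the job was handed in at about 21 s of the 62 s, but its verdict was not reported.

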